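# Seat a lens barrel in the V-block and hold it down with the sprung arm

### The arm

A 7-joint arm with a two-finger parallel gripper is mounted at the origin on a cart in front of the work surface, level with it; the furniture and walls round the work are solid. World frame = base frame: x ahead of the robot, y to its left, z up, the work surface at z = 0. Lengths are in mm, angles in rad, forces in N, time in s.
With the tool pointing down it reaches from about 400 to 875 mm from the base axis. Payload 19.3 kg.
Tool frame: the origin (TCP) lies at the very end of the fingers, on their centre line; the grasp point (between the pads) lies 19 mm behind it (grip_point_offset is the z of the grasp point in the tool frame, in mm); z points along the fingers, y is the line along which they close (so a half turn about z gives the same grasp; the last joint's range is limited). The gripper opens to 85 mm and grips with 20 to 120 N. Pads are 22 mm wide; open, the fingers measure 114 mm over their backs; the gripper's body (76 mm by 85 mm) begins 54 mm behind the grasp point. The pads swing forward as they close: fully open they stand 13 mm farther back than shut.
Start: joints at [1.057, 0.521, -0.036, 1.599, 0.021, 1.021, -0.113], TCP at [268.331, -564.458, 231.291] pointing down, gripper open.
Joint ranges: [-2.91, 2.91], [-0.3, 2.13], [-1.5, 1.42], [0.17, 2.43], [-1.26, 4.41], [0.16, 1.93], [-2.52, 2.52]. Speed limits (rad/s): [1.89, 1.89, 2.39, 2.39, 3.01, 3.01, 3.01].

### API

Orientations are given as a 3x3 rotation matrix whose columns are the frame's x, y, z axes.
In Python, from workcell import movep, movel, goto_joints, open_gripper, clamp, wait, inverse_kinematics, read_state, camera, PlanningError, finish_job, grip_point_offset gives the robot as it stands. Calls block until the motion is done:
- movep(position, orientation): joint-space move of the TCP to a pose.
- movel(position, frame=None, max_speed=150, guard=None): straight line of the TCP; frame=None keeps the orientation; max_speed is the mean speed in mm/s. With guard (N) it stops when the force on the tool has changed by that much, and returns True; else False.
- goto_joints(angles): joint-space move.
- open_gripper() and clamp(): open the fingers fully, or close them until they stop; the grip force is fixed at half the most.
- wait(seconds).
- inverse_kinematics(position, orientation): joint angles nearest the present ones, or None.
- read_state(): the state.
- camera(name): name is "scene" or "top"; returns a dict with "image" (480x640x3 uint8, blue, green, red), "range_z" (480x640 float32, mm along the optical axis (not along the pixel's ray), 0 where there is no reading), "fx", "fy", "cx", "cy" (pixels), "cam_to_world" (4x4, takes a point from camera to world coordinates). Camera axes: x right, y up, looking along -z (the intrinsics and any distortion apply to the point x, -y, -z); pixel columns grow to the right and rows downward; lengths in mm; the calibration is good to about 2 mm. A picture is of the moment at which its call begins.
A pose or a line that the arm cannot do raises PlanningError and nothing moves.
- finish_job(): hands the job in; it is judged then, once.
The state is a dict: "time": time; "qpos": joint angles; "qvel": joint speeds; "joint_efforts": joint torques, N m; "eef_pos": TCP position; "tool_rot": TCP orientation; "ft_force": force on the tool from outside, world axes, zero at the start; "torque": the same for the moment, N m; "finger_gap": finger opening in mm; "gripper_force": force on a finger pad.
Only numpy, scipy, OpenCV 4.12 (cv2) and the standard library are available. Lean on these libraries where they do the work, as an engineer would, in place of code of your own. Each camera call takes 0.05 s, during which the arm holds its last target. There are 200 camera calls.

### The job

Take the thicker of the two lens barrels out of its cradle, lay it in the V-block with its glass end touching the upright stop plate, and let go of it. Then take the hold-down arm by its round end grip, swing it over, and press its rubber pad firmly onto the barrel so that the barrel bears on both faces of the V for the lamp test; finish while still holding the arm down, because its spring lifts it as soon as it is let go. Leave the slim barrel and the other things lying about where they are.

Things in the scene. Friction and masses are not known exactly. Their poses are not given: they have to be found in the camera images.
- barrel: The thicker lens barrel: dark metal tube, diameter 34 mm, 126 mm long, about 0.22 kg; glass lens recessed in its +x end, threaded spigot (diameter 24, 14 mm long) on its -x end. Origin on the axis, midway along the tube; x along the axis to the glass end; may be rolled to any angle about it. Starts level in its cradle, axis 38 mm above the worktop; its middle can be gripped from above.
- barrel_glass (a point): Centre of the thick barrel's glass end, on the axis in the plane of the rim, 63 mm from barrel along its x.
- slim_barrel: The other barrel, of the same looks but slimmer: diameter 24 mm, tube length 104 mm. Origin on the axis, midway along the tube; x to its glass end. It lies in the other cradle and must stay there.
- cradle: Grey plastic cradle of the thick barrel, 128 x 66 mm, fixed; origin under its centre on the worktop, floor 5 mm thick with 12 mm high edge strips at y = +-28 mm. Two cross ribs at x = +38 and -38 mm, 8 mm thick and 30 mm high, have a V notch at y = 0 in which the barrel lies along x, glass end to +x. An equal cradle beside it holds the slim barrel; the two change places.
- fixture: V-block fixture, bolted down: aluminium base 190 x 80 x 10 mm with two steel saddles. Origin on the worktop under the middle of the V; x runs along the V towards the stop plate, z up. The saddles stand at x = -44 and +44 mm, each 20 mm long and 60 mm wide, 44 mm high, with a clear gap of 68 mm between them.
- seat (a point): Middle of the axis of the thick barrel when it is seated: x = 0, y = 0, z = 48 mm in the fixture frame. There the barrel's axis is level along the fixture's x, glass end to +x, and its rim touches the stop plate, so that barrel lies on this point.
- stop (a point): Centre of the 22 mm light port in the stop plate's face, at x = +63, z = 48 mm in the fixture frame. The plate is upright, 10 mm thick, 60 mm wide and reaches to z = 73 mm; the arm's hinge ears on it reach to z = 90 mm, 36 mm wide; a lamp housing behind it ends at x = 115 mm.
- face_left: The steel V face on the fixture's +y side, in both saddles: it rises at 45 degrees from the V's bottom line (y = 0, z = 24 mm) to y = +20, z = 44 mm. Frame as fixture.
- face_right: The steel V face on the fixture's -y side, in both saddles, the mirror image of face_left. Frame as fixture.
- hold_arm (a joint): Angle of the hold-down arm, rad: 0 = open, leaning 25 degrees back past upright, away from the saddles; 2.007 = level, pad touching the top of the seated thick barrel; end of travel 2.06. A spring always lifts it: about 1 N at the grip holds it against the spring when nearly open, 2 N when closed; each newton more at the grip, closed, gives 2.4 N at the pad.
- hinge (a point): Centre of the arm's hinge pin, which runs along the fixture's y: x = +74, z = 80 mm in the fixture frame. The arm, a steel bar 13 mm wide, turns about it in the fixture's x-z plane.
- knob (a point): Centre of the black drum grip at the arm's end, 175 mm from the hinge: a short round drum across the bar, diameter 28 mm, with two flat end faces 22 mm apart (along the fixture's y) that can be pinched. In the fixture frame at x = +148, z = 239 mm when open and x = -101, z = 80 mm when the pad rests on the seated barrel, always y = 0. Its sides and top are free.
- pad (a point): Centre of the working face of the round rubber pad, diameter 20 mm, under the bar: 74 mm along the bar from the hinge and 15 mm below the bar's centre line. It comes down on top of the barrel midway between the saddles.
- screwdriver: Small green-handled screwdriver, 116 mm long, lying in front of the work; bystander.
- battery_9v: Block battery 26 x 50 x 17 mm; bystander.
- solder_spool: Spool of solder, diameter 44 mm, 36 mm high, standing; bystander.
- marker: Felt marker 131 mm long, lying behind the cradle; bystander.

How it is judged (in metres and radians):
On the way:
1. the thick barrel lies in the V-block against the stop plate, let go, while the hold-down arm is still open (x of barrel in the frame of fixture between -0.002 and 0.0015 m and y of barrel in the frame of fixture between -0.002 and 0.002 m and z of barrel in the frame of fixture between 0.0462 and 0.0495 m and angle between the x axis of barrel and the x axis of fixture, either way round below 0.03 rad and x of barrel_glass in the frame of fixture above 0.05 m and contact force between barrel and the fingers below 0.1 N and value of joint hold_arm below 0.5 rad), for 0.2 s.
At the end, for the whole second after the job is handed in: Thick barrel at rest in the V (within 2 mm sideways and in height, 0.03 rad), glass rim within 2 mm of the stop plate, not touched by the robot; the robot keeps the arm closed (over 1.96 rad), the pad pressing the barrel with over 5 N and each V face carrying over 3.5 N (x of barrel in the frame of fixture between -0.002 and 0.0015 m and y of barrel in the frame of fixture between -0.002 and 0.002 m and z of barrel in the frame of fixture between 0.0462 and 0.0495 m and angle between the x axis of barrel and the x axis of fixture, either way round below 0.03 rad and x of barrel_glass in the frame of fixture above 0.05 m and value of joint hold_arm above 1.96 rad and contact force between hold_arm and barrel above 5 N and contact force between each of face_left, face_right and barrel above 3.5 N and contact force between barrel and the arm below 0.1 N and linear speed of barrel below 0.01 m/s); the arm keeps its last pose, push and grip.
It fails at once if the slim barrel is shifted more than 2 cm (distance of slim_barrel from where it was at the start of the episode above 0.02 m).
It fails at once if a bystander (screwdriver, battery, spool, marker) is shifted more than 3 cm (distance of any of screwdriver, battery_9v, solder_spool, marker from where it was at the start of the episode above 0.03 m).
It also fails if it takes over 72 s, if anything falls off the work surface, if the arm or the gripper's body presses on something with over 40 N, if the wrist force passes 120 N, or if a joint passes its speed limit or range.

## Working session

There is one attempt and no reset: what is moved stays moved. The work goes in short steps, each a Python script; the robot and the scene stay as the last script left them, time stands still between calls to the robot, and variables do not carry over. Pictures are saved under pics/ and viewed, at most 10 in all, crops included, and the job is handed in when it is done.

```bash
ls; mkdir -p pics; python3 - <<'E'
from workcell import *
import cv2,numpy as np
for n in("scene","top"):
    c=camera(n); cv2.imwrite(f"pics/{n}0.png",c["image"]); np.savez(f"{n}0.npz",**c)
    print(n,c["fx"],c["fy"],c["cx"],c["cy"],[k for k in c if k not in("image","range_z")]); print(np.round(c["cam_to_world"],3)); print((c["range_z"]>0).mean())
s=read_state();print(s);print(grip_point_offset)
E
```

```text
pics
scene 477.05137174902404 477.05137174902404 316.83219336708964 236.44359273420358 ['fx', 'fy', 'cx', 'cy', 'cam_to_world']
[[-5.78000e-01  6.34000e-01 -5.13000e-01 -2.27090e+01]
 [-8.16000e-01 -4.54000e-01  3.59000e-01  3.69838e+02]
 [-6.00000e-03  6.26000e-01  7.80000e-01  9.66015e+02]
 [ 0.00000e+00  0.00000e+00  0.00000e+00  1.00000e+00]]
0.9958528645833333
top 512.8621456647488 512.8621456647488 322.01985579152256 245.6082654197541 ['fx', 'fy', 'cx', 'cy', 'cam_to_world']
[[-1.800000e-02  9.940000e-01 -1.060000e-01  4.147420e+02]
 [-1.000000e+00 -1.800000e-02 -2.000000e-03 -8.831000e+00]
 [-4.000000e-03  1.060000e-01  9.940000e-01  1.236111e+03]
 [ 0.000000e+00  0.000000e+00  0.000000e+00  1.000000e+00]]
0.9959733072916667
{'time': 0.1, 'qpos': array([ 1.05675582,  0.52198771, -0.03631168,  1.59993312,  0.02120364,
        1.02109813, -0.11280634]), 'qvel': array([-8.78560378e-05, -1.55877084e-03, -1.57747604e-03, -3.35548102e-03,
        2.58812293e-05,  1.58143564e-04, -3.03058718e-04]), 'joint_efforts': array([ 2.41917922e-03, -9.28490710e+01,  1.98260486e+00, -3.70536304e+01,
        1.79498788e-02,  5.30548146e-03, -1.81652445e-05]), 'eef_pos': array([ 268.21515071, -564.19421626,  230.76911571]), 'tool_rot': array([[ 9.03121767e-01,  4.29384214e-01, -5.20866886e-04],
       [ 4.29384522e-01, -9.03121321e-01,  9.01629940e-04],
       [-8.32603272e-05, -1.03793380e-03, -9.99999458e-01]]), 'ft_force': array([1.01942139, 0.93052459, 0.12404048]), 'torque': array([ 0.03931768,  0.0306252 , -0.02895884]), 'gripper_force': 0.0, 'finger_gap': 85.3800750994287}
-18.700000000000003
```

View pics/scene0.png

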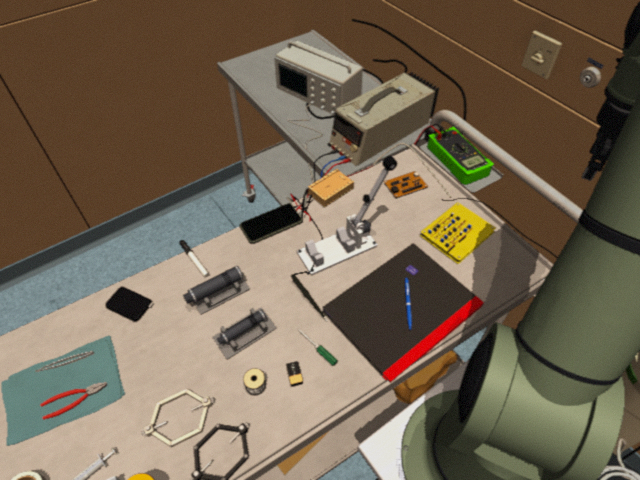

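View pics/top0.png

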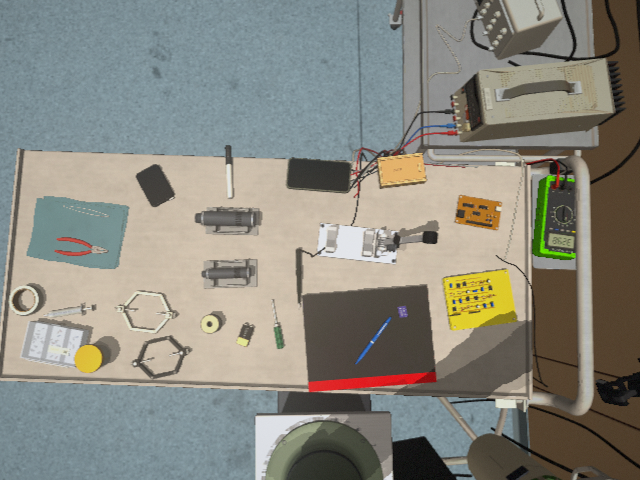

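The top view shows the thick barrel around (230,218), the slim one around (230,272), and the fixture around (358,243), with its stop plate to the right. I'll zoom in on both.

```bash
python3 - <<'E'
import cv2,numpy as np
t=np.load("top0.npz")["image"]; s=np.load("scene0.npz")["image"]
a=cv2.resize(t[190:300,180:280],None,fx=4,fy=4,interpolation=cv2.INTER_CUBIC)
b=cv2.resize(t[205:275,305:445],None,fx=4,fy=4,interpolation=cv2.INTER_CUBIC)[:, :]
a=cv2.resize(a,(400,440)); 
im=np.zeros((600,800,3),np.uint8); im[:280,:560]=b; 
im[280:600,:320]=cv2.resize(t[195:245,190:270],(320,200),interpolation=cv2.INTER_CUBIC)[:320] if 0 else cv2.copyMakeBorder(cv2.resize(t[200:240,190:270],(320,160),interpolation=cv2.INTER_CUBIC),0,160,0,0,cv2.BORDER_CONSTANT)
im[280:600,330:800]=cv2.resize(s[150:270,290:410],(470,320)) if 0 else cv2.copyMakeBorder(cv2.resize(s[260:330,180:280],(457,320),interpolation=cv2.INTER_CUBIC),0,0,0,13,cv2.BORDER_CONSTANT)
cv2.imwrite("pics/z1.png",im)
E
```

```text
(no output)
```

View pics/z1.png

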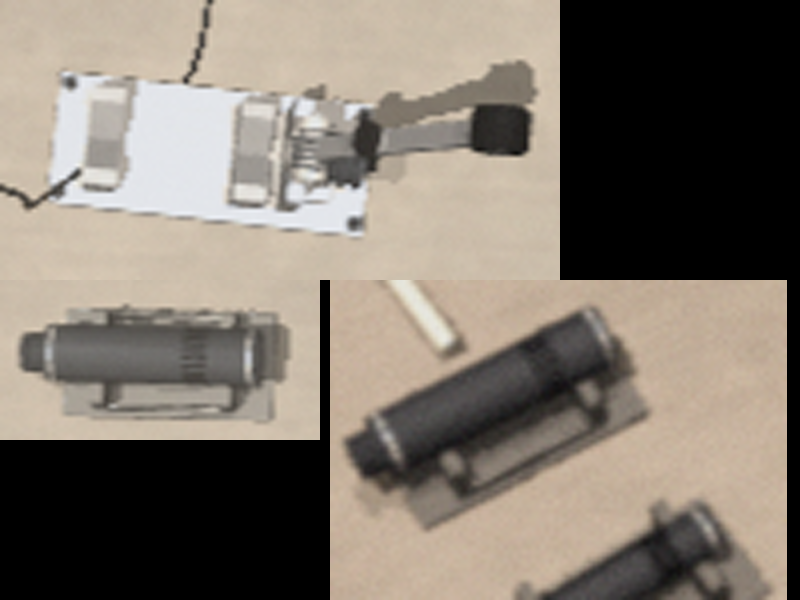

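The crop shows the spigot at the left (+y) end and the glass at the right (-y), the same direction as the fixture's x. Next I get poses from the calibrated pixels: the base outline, saddles and barrel.

```bash
cat > h.py <<'E'
import numpy as np, cv2
def world(c):
    v,u=np.mgrid[0:480,0:640]; z=c["range_z"].astype(float)
    p=np.stack([(u-c["cx"])/c["fx"]*z,-(v-c["cy"])/c["fy"]*z,-z],-1)
    M=c["cam_to_world"]; return p@M[:3,:3].T+M[:3,3]
def rect(P):
    r=cv2.minAreaRect(P[:,:2].astype(np.float32)); b=cv2.boxPoints(r); e=b[1]-b[0]; f=b[2]-b[1]
    L=e if np.hypot(*e)>np.hypot(*f) else f
    if L[1]>0: L=-L
    return np.round(r[0],1),np.round(sorted(r[1]),1),round(float(np.arctan2(L[1],L[0])),4),len(P)
E
python3 - <<'E'
from h import *
for n in("top","scene"):
    c=np.load(n+"0.npz"); W=world(c); g=c["image"].astype(int)
    def sel(x,y,z,extra=True):
        m=(W[...,0]>x[0])&(W[...,0]<x[1])&(W[...,1]>y[0])&(W[...,1]<y[1])&(W[...,2]>z[0])&(W[...,2]<z[1])&extra
        return W[m]
    print(n,"table z",np.median(sel((350,420),(-50,50),(-30,30))[:,2]))
    print("barrel",rect(sel((300,500),(120,320),(42,70))),np.percentile(sel((300,500),(120,320),(42,70))[:,2],98))
    bar=sel((300,500),(120,320),(46,70)); k=(W[...,2]>42)
    b=sel((300,420),(-220,20),(5,16),g.min(-1)>150); print("base",rect(b))
    s=sel((250,500),(-80,20),(30,50)); print("sad",s[:,:].min(0),s.max(0),len(s))
    for lo,hi in((-30,20),(-90,-35)):
        q=sel((250,500),(lo,hi),(36,50)); 
        if len(q)>3: print(" ",lo,rect(q),q.mean(0).round(1))
    k=sel((200,600),(-350,-100),(215,270)); print("knob",k.mean(0).round(1),k.min(0).round(1),k.max(0).round(1),len(k))
    st=sel((250,500),(-150,-40),(66,78)); print("stop",rect(st),st.min(0),st.max(0))
E
```

```text
top table z 19.540786273175968
barrel (array([441.6, 243. ]), array([ 94.9, 159.7]), -0.5441, 226) 47.879065260486186
base (array([0., 0.]), array([0., 0.]), 0.0, 0)Traceback (most recent call last):
  File "<stdin>", line 11, in <module>
    return umr_minimum(a, axis, None, out, keepdims, initial, where)
ValueError: zero-size array to reduction operation minimum which has no identity
```

```bash
python3 - <<'E'
from h import *
for n in("top","scene"):
    c=np.load(n+"0.npz"); W=world(c); g=c["image"].astype(int)
    if n=="top": print(*[W[v,u].round(0) for u,v in((230,218),(240,218),(230,272),(360,243),(430,237),(270,200),(210,323))])
    def sel(x,y,z,extra=True):
        m=(W[...,0]>x[0])&(W[...,0]<x[1])&(W[...,1]>y[0])&(W[...,1]<y[1])&(W[...,2]>z[0])&(W[...,2]<z[1])&extra
        return W[m]
    T=sel((500,700),(60,110),(-30,30)); print(n,"table z",np.median(T[:,2]),T[:,2].std())
    for z in(40,46):
        q=sel((570,660),(100,320),(z,70)); print("barrel",rect(q),np.percentile(q[:,2],98))
    b=sel((450,650),(-220,20),(6,15)); print("base",rect(b))
    for lo,hi in((-30,20),(-110,-35)):
        q=sel((480,620),(lo,hi),(36,48))
        if len(q)>3: print(" sad",lo,rect(q),q.mean(0).round(1))
    k=sel((450,650),(-350,-100),(215,270)); print("knob",k.mean(0).round(1),k.min(0).round(1),k.max(0).round(1),len(k))
    st=sel((480,620),(-180,-40),(66,78)); print("stop",rect(st))
E
```

```text
[608. 206.  60.] [609. 184.  55.] [484. 209.  45.] [550. -97.  12.] [ 532. -215.  253.] [661. 119.   2.] [366. 263.   9.]
top table z 1.474733970089801 2.793313215843158
barrel (array([611.3, 220.6]), array([ 33.8, 140.4]), -1.6149, 812) 59.38869635083203
barrel (array([610.8, 220.7]), array([ 32.5, 140.4]), -1.6199, 736) 59.441466000828356
base (array([549.8, -98.2]), array([198.3, 235.1]), -1.5743, 1732)
 sad -30 (array([558.1, -22.7]), array([14.1, 59.2]), -0.0224, 83) [554.1 -23.6  42.3]
 sad -110 (array([552.5, -72.7]), array([55.6, 82. ]), -1.7469, 53) [549.5 -89.9  42.1]
knob [ 533.1 -215.   246.9] [ 521.7 -232.7  216.6] [ 546.2 -201.9  259.6] 203
stop (array([ 541.3, -154.6]), array([42.7, 58.1]), -0.1229, 66)
scene table z 0.6491520571152023 2.5067922606435453
barrel (array([608.4, 222.5]), array([ 35.2, 140.4]), -1.6093, 793) 57.97102759441852
barrel (array([608.6, 222.5]), array([ 33.7, 140. ]), -1.5915, 657) 58.04272501320212
base (array([554.5, -90. ]), array([183.7, 190.7]), -1.6762, 1178)
 sad -30 (array([555.7, -20.5]), array([17.6, 59. ]), -3.1255, 92) [553.  -21.4  41.9]
 sad -110 (array([549.6, -72.7]), array([59.9, 79.9]), -1.6823, 61) [544.  -95.9  41.7]
knob [ 529.3 -210.5  240.5] [ 519.5 -229.3  215.1] [ 545.5 -197.4  255.5] 205
stop (array([ 541. , -135.9]), array([48.9, 50.6]), -2.4286, 91)
```

```bash
cat >> h.py <<'E'
def cast(c,uv,z):
    uv=np.asarray(uv,float); d=np.stack([(uv[:,0]-c["cx"])/c["fx"],-(uv[:,1]-c["cy"])/c["fy"],-np.ones(len(uv))],-1)@c["cam_to_world"][:3,:3].T
    o=c["cam_to_world"][:3,3]; return o+d*((z-o[2])/d[:,2])[:,None]
E
python3 - <<'E'
from h import *
for n in("top","scene"):
    c=np.load(n+"0.npz"); W=world(c); g=c["image"]; hsv=cv2.cvtColor(g,cv2.COLOR_BGR2HSV)
    box=(W[...,0]>480)&(W[...,0]<620)&(W[...,1]>-230)&(W[...,1]<40)
    m=((hsv[...,1]<22)&(hsv[...,2]>200)&box&(W[...,2]<30)).astype(np.uint8)
    v,u=np.nonzero(cv2.morphologyEx(m,cv2.MORPH_OPEN,np.ones((2,2))))
    P=cast(c,np.c_[u,v],10); r=rect(P); print(n,"base",r)
    print(" barrel axis")
    b=(W[...,0]>570)&(W[...,0]<660)&(W[...,1]>140)&(W[...,1]<300)&(W[...,2]>44)&(W[...,2]<75)
    vx,vy,x0,y0=cv2.fitLine(W[b][:,:2].astype(np.float32),cv2.DIST_HUBER,0,.01,.01).ravel()
    print("  ",np.arctan2(vy,vx),x0,y0)
    a=r[2]; R=np.array([[np.cos(a),np.sin(a)],[-np.sin(a),np.cos(a)]])
    F=(W[...,:2]-r[0])@R.T   # fixture-yaw frame about base centre
    for z0,z1 in((34,48),(62,78)):
        s=(W[...,2]>z0)&(W[...,2]<z1)&(abs(F[...,0])<110)&(abs(F[...,1])<40)
        h=np.histogram(F[s][:,0],bins=np.arange(-110,111,5)); print(z0,dict((int(k),int(q)) for k,q in zip(h[1],h[0]) if q))
        for lo,hi in((-110,-40),(-10,35)):
            q=F[s&(F[...,0]>lo)&(F[...,0]<hi)]; 
            if len(q): print("  ",q.mean(0).round(1), np.percentile(q,[3,97],axis=0).round(1).tolist())
E
```

```text
top base (array([547.8, -93. ]), array([ 78.6, 190.3]), -1.6997, 1348)
 barrel axis
   1.5237088 609.58374 218.9211
34 {-80: 7, -75: 40, -70: 41, -65: 35, -60: 26, 10: 27, 15: 39, 20: 36, 25: 41, 30: 6, 40: 20}
   [-66.4   2.4] [[-75.3, -27.2], [-57.1, 30.8]]
   [21.1  1.9] [[11.8, -27.1], [30.1, 30.0]]
62 {40: 41, 45: 19, 50: 3, 55: 1, 65: 3, 70: 6, 75: 3, 80: 9}
scene base (array([544.7, -90.4]), array([ 78. , 186.4]), -1.7007, 861)
 barrel axis
   1.5187304 604.6816 222.80412
34 {-80: 17, -75: 33, -70: 30, -65: 32, -60: 26, 10: 40, 15: 25, 20: 29, 25: 30, 30: 12, 35: 5, 40: 44, 45: 17, 50: 2, 60: 1, 65: 1, 70: 2, 75: 2, 80: 2, 90: 1}
   [-66.9   1.9] [[-76.8, -26.6], [-56.4, 31.6]]
   [20.4  3. ] [[11.3, -25.9], [30.8, 31.9]]
62 {35: 3, 40: 76, 45: 18, 50: 5, 55: 6, 60: 2, 70: 7, 75: 6, 80: 7}
```

Fixture origin is about (551.3,-69.3) at yaw -1.700; the barrel middle is about (609.5,214.5) at yaw -1.620. I go above the barrel, passing well over the knob.

```bash
cat >> h.py <<'E'
from workcell import *
def rot(a): c,s=np.cos(a),np.sin(a); return np.array([[c,s,0],[s,-c,0],[0,0,-1.]])
def best(p,a):  # yaw or yaw+pi, nearest joints
    q=read_state()["qpos"]; o=[]
    for k in(0,np.pi):
        j=inverse_kinematics(p,rot(a+k))
        if j is not None: o.append((abs(np.array(j)-q).max(),rot(a+k)))
    return min(o,key=lambda t:t[0])
E
python3 - <<'E'
from h import *
s=read_state(); movel([268,-564,380],max_speed=250)
p=[609.5,214.5,380]; d,R=best(p,-1.62); print(d,R[:,0])
movep(p,R); movel([609.5,214.5,150],max_speed=250)
s=read_state(); print(s["time"],s["eef_pos"],s["qpos"].round(2))
for n in("scene","top"):
    c=camera(n); np.savez(n+"1.npz",**c)
a=np.load("top1.npz")["image"][170:290,180:300]; b=np.load("scene1.npz")["image"][220:340,150:290]
cv2.imwrite("pics/z2.png",np.hstack([cv2.resize(a,(380,380)),cv2.resize(b,(420,380))]))
E
```

```text
0.9579391462834599 [0.04918382 0.99878974 0.        ]
4.8917 [610.06368693 214.91313956 151.4210127 ] [ 0.07  0.76 -0.8   1.58  0.6   1.06 -0.95]
```

View pics/z2.png

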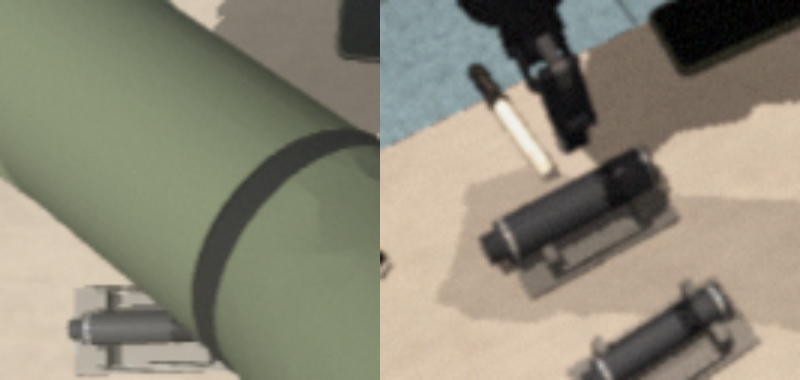

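The scene view shows the open gripper above the barrel, with the marker just behind it. Fingertips stay above z≈20 and the open pads higher still, so I descend and grip.

```bash
python3 - <<'E'
from h import *
print(movel([609.5,214.5,60],max_speed=150), movel([609.5,214.5,21],max_speed=60,guard=15))
print(read_state()["eef_pos"]); clamp(); s=read_state(); print(s["finger_gap"],s["gripper_force"],s["eef_pos"],s["ft_force"])
movel([609.5,214.5,140],max_speed=100); s=read_state(); print(s["time"],s["finger_gap"],s["ft_force"])
movel([609.5,214.5,200],max_speed=200)
c=camera("scene"); np.savez("scene2.npz",**c); cv2.imwrite("pics/z3.png",cv2.resize(c["image"][150:350,130:380],(750,600)))
E
```

```text
False False
[609.58475472 214.66401285  21.16345454]
31.70952749578351 59.44358825683594 [610.6805888  214.46682269  21.61002494] [ 5.30120377 -0.96965413  3.65722687]
8.4167 32.24853302395997 [-0.01928611  0.08845016 -2.85405828]
```

View pics/z3.png

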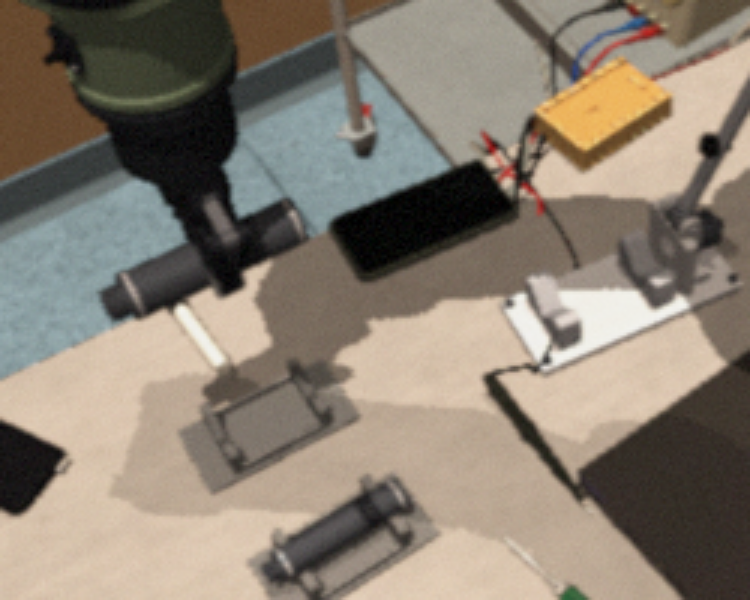

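Barrel gripped level at mid-length. I take it over the fixture and slide it to the stop 8 mm above the V, with a force guard.

```bash
cat >> h.py <<'E'
A=-1.700; EX=np.array([np.cos(A),np.sin(A),0]); EY=np.array([-np.sin(A),np.cos(A),0])
O=np.array([551.3,-69.3,0])
def F(x,y,z): return O+x*EX+y*EY+np.array([0,0,z])
def inF(p): d=np.asarray(p)-O; return np.round([d@EX,d@EY,d[2]],2)
def st():
    s=read_state(); f=s["ft_force"]; print(round(s["time"],1),inF(s["eef_pos"]),"f",np.round([f@EX,f@EY,f[2]],2),"gap",round(s["finger_gap"],1))
E
python3 - <<'E'
from h import *
R=rot(A+np.pi)
movep(F(-12,0,200),R); movel(F(-12,0,80),max_speed=150); movel(F(-12,0,40),max_speed=60,guard=8); wait(.3); st()
c=camera("scene"); np.savez("scene3.npz",**c)
print(movel(F(12,0,40),max_speed=12,guard=4)); st(); wait(.2); st()
d=camera("top"); cv2.imwrite("pics/z4.png",np.hstack([cv2.resize(c["image"][180:290,270:400],(400,400)),cv2.resize(d["image"][190:300,300:430],(400,400))]))
E
```

```text
12.1 [-11.93   0.12  40.22] f [-0.53  0.25 -2.33] gap 32.2
True
13.2 [ 0.83 -0.2  39.69] f [-1.7   1.56 -1.96] gap 32.4
13.4 [ 0.88 -0.47 39.41] f [-1.12 -0.42 -1.62] gap 32.2
```

View pics/z4.png

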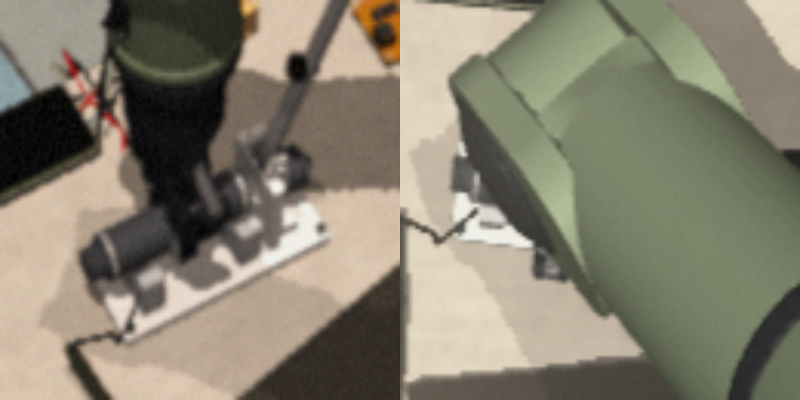

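The scene view shows the barrel over the saddles with its glass end at the stop plate. I verify the contact, then lower into the V.

```bash
python3 - <<'E'
from h import *
print(movel(F(9,0,40),max_speed=8,guard=6)); st(); wait(.3); st()
x=inF(read_state()["eef_pos"])[0]
movel(F(x-0.8,0,40),max_speed=10); wait(.2); st()
print(movel(F(x-0.8,0,27),max_speed=8,guard=6)); st(); wait(.3); st()
E
```

```text
True
13.8 [ 0.79 -0.77 39.17] f [-0.44  0.73 -2.51] gap 32.0
14.2 [ 0.75 -0.92 38.93] f [-0.51 -0.6  -1.99] gap 32.1
14.6 [-2.000e-02 -2.000e-02  3.999e+01] f [-0.    0.32 -3.82] gap 32.3
True
15.6 [-0.1   0.4  32.55] f [0.06 3.08 3.28] gap 32.4
15.9 [-0.09  0.35 32.51] f [-0.41  4.53  4.6 ] gap 32.6
```

Contact is on the -y face only (+4.5 N sideways), so I shift +y about 1 mm and lower again.

```bash
python3 - <<'E'
from h import *
x,y,z=inF(read_state()["eef_pos"])
movel(F(x,y+1.0,z+.3),max_speed=8); wait(.2); st()
print(movel(F(x,y+1.0,27),max_speed=6,guard=6)); st(); wait(.2); st()
E
```

```text
16.5 [-0.06  1.18 32.69] f [-0.49  0.75 -2.34] gap 32.1
True
16.9 [-0.12  1.4  31.73] f [ 0.29 -0.05  6.65] gap 32.3
17.1 [-0.11  1.38 31.75] f [ 0.38 -0.06  7.2 ] gap 32.5
```

Seated on both faces (no sideways force, 7 N up). I nudge it to the stop and let go.

```bash
python3 - <<'E'
from h import *
x,y,z=inF(read_state()["eef_pos"])
movel(F(x,y,z-.1),max_speed=6); wait(.2);st()
print(movel(F(x+3,y,z-.1),max_speed=6,guard=6)); st(); wait(.2); st()
open_gripper(); wait(.3); st()
p=inF(read_state()["eef_pos"]); movel(F(p[0],p[1],130),max_speed=80); st()
movel(F(p[0],p[1],330),max_speed=250); p=read_state()["eef_pos"]
movel([440,120,330],max_speed=250)
for n in("scene","top"):
    c=camera(n); np.savez(n+"4.npz",**c)
t=np.load("top4.npz")["image"][205:275,305:445]; s=np.load("scene4.npz")["image"][140:290,280:430]
im=np.hstack([cv2.resize(t,(480,240),interpolation=2),cv2.resize(s,(320,240))]);im=np.hstack([cv2.copyMakeBorder(cv2.resize(t,(400,200),interpolation=2),0,200,0,0,0),cv2.resize(s,(400,400),interpolation=2)]); cv2.imwrite("pics/z5.png",im)
E
```

```text
17.6 [-0.12  1.44 31.81] f [ 0.33 -1.3   5.98] gap 32.4
True
17.9 [ 0.85  1.33 31.72] f [-0.24 -0.33  6.8 ] gap 32.5
18.1 [ 0.84  1.36 31.73] f [-0.87 -1.47  6.36] gap 32.3
19.0 [ 0.68  0.95 31.46] f [-0.07  0.37 -0.23] gap 85.6
20.4 [  0.69   0.71 129.55] f [-0.38  0.05  0.64] gap 85.0
```

View pics/z5.png

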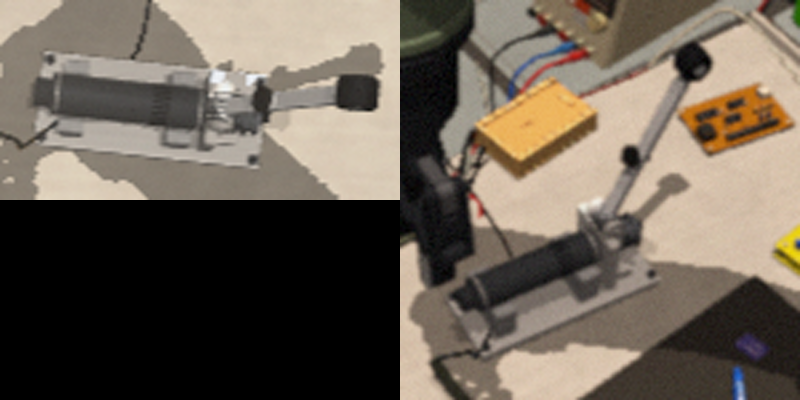

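The barrel lies in the V with its glass end against the plate, and the arm is still open. Next is the knob, at about (531,-213,239).

```bash
python3 - <<'E'
from h import *
movep(F(147,-1,320),rot(A+np.pi)); st()
c=camera("scene"); cv2.imwrite("pics/z6.png",cv2.resize(c["image"][90:270,300:460],(533,600)))
print(movel(F(147,-1,221),max_speed=100,guard=8)); st()
clamp(); wait(.2); st()
c=camera("scene"); d=camera("top")
cv2.imwrite("pics/z7.png",np.hstack([cv2.resize(c["image"][100:280,300:460],(400,450)),cv2.resize(d["image"][170:350,300:460],(400,450))]))
E
```

```text
23.8 [145.39  -0.94 320.32] f [-1.02 -0.09 -0.35] gap 85.4
False
25.0 [146.98  -0.7  221.58] f [ 0.35 -0.87  0.17] gap 85.4
25.8 [146.8    1.25 221.78] f [ 0.3  16.58 -2.99] gap 21.0
```

View pics/z7.png

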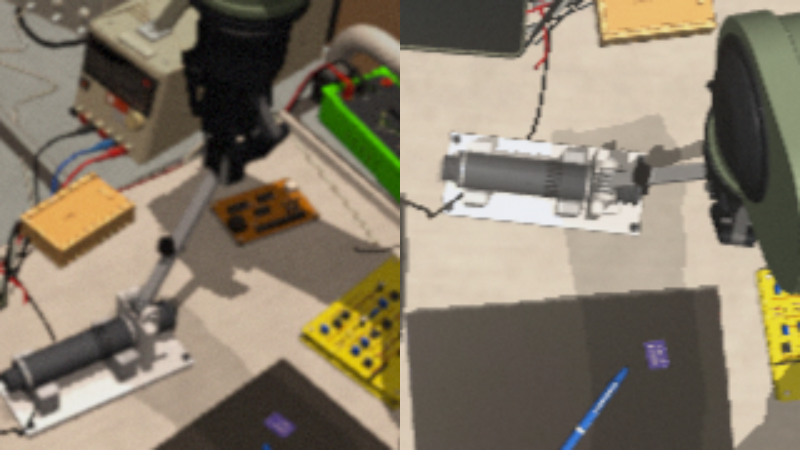

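Knob pinched (gap 21 mm). I swing it along the hinge arc relative to the present pose, keeping the tool vertical.

```bash
cat >> h.py <<'E'
def arc(q): # TCP relative to start, hold_arm angle q
    a=np.radians(65)+q; return 74+175*np.cos(a)-1.2, 80+175*np.sin(a)-16.9
E
python3 - <<'E'
from h import *
x,z=arc(0); movel(F(x,1.8,z),max_speed=10); wait(.2); st()
for q in np.arange(.15,1.81,.15):
    x,z=arc(q); movel(F(x,1.8,z),max_speed=60); s=read_state(); f=s["ft_force"]
    print(round(q,2),end=" "); st()
    if np.linalg.norm(f)>30: print("STOP"); break
E
```

```text
26.5 [146.93   1.5  221.65] f [ 2.31 -4.14  4.18] gap 20.9
0.15 27.1 [122.37   1.52 230.51] f [ 0.45 -3.48 -7.77] gap 21.0
0.3 27.7 [ 96.7    1.53 236.14] f [ -0.19  -5.05 -12.46] gap 20.8
0.45 28.2 [ 70.85   1.51 237.93] f [ 2.52 -6.82 -9.88] gap 21.2
0.6 28.8 [ 45.05   1.49 235.76] f [ 4.47 -7.56 -5.4 ] gap 20.8
0.75 29.4 [ 19.43   1.47 229.67] f [ 4.01 -9.68 -1.86] gap 21.1
0.9 30.0 [ -4.99   1.45 219.89] f [  3.31 -11.13   0.28] gap 21.1
1.05 30.6 [-27.71   1.45 206.48] f [  1.65 -11.51   1.58] gap 20.9
1.2 31.2 [-48.18   1.41 189.88] f [  2.73 -11.7    2.53] gap 21.3
1.35 31.8 [-65.93   1.39 170.34] f [  1.67 -11.89   2.88] gap 21.1
1.5 32.3 [-80.5    1.37 148.43] f [  0.56 -11.85   4.19] gap 21.1
1.65 32.9 [-91.53   1.32 124.58] f [  0.78 -12.9    4.75] gap 20.8
1.8 33.5 [-98.92   1.33  99.38] f [ -0.46 -12.69   4.92] gap 20.8
```

```bash
python3 - <<'E'
from h import *
for q in (1.9,1.97):
    x,z=arc(q); movel(F(x,0.9,z),max_speed=30); wait(.1); st()
x,z=arc(2.007)
for k in range(14):
    movel(F(x,0.9,z+1.5-.5*k),max_speed=10); wait(.15); st()
    if read_state()["ft_force"][2]>13: break
E
```

```text
34.3 [-101.64    1.31   82.5 ] f [ 0.08 -8.6   4.59] gap 21.3
35.0 [-102.6     1.28   70.24] f [-0.96 -6.58  3.78] gap 21.2
35.8 [-102.77    1.31   65.34] f [-1.39 -8.77  4.98] gap 20.5
36.2 [-102.81    1.29   64.86] f [-1.39 -8.38  5.53] gap 20.8
36.6 [-102.81    1.31   64.4 ] f [-1.34 -8.67  6.3 ] gap 20.9
37.0 [-102.87    1.31   63.93] f [-1.16 -8.42  6.25] gap 20.9
37.4 [-102.79    1.34   63.37] f [-0.6  -7.52  6.53] gap 20.8
37.8 [-102.76    1.3    62.81] f [-1.93 -8.15  4.72] gap 21.0
38.2 [-102.75    1.29   62.33] f [-0.66 -8.58  4.99] gap 21.1
38.6 [-102.78    1.29   61.85] f [-1.56 -8.66  6.27] gap 21.2
39.0 [-102.85    1.31   61.4 ] f [-1.87 -8.81  7.61] gap 21.2
39.4 [-102.86    1.32   60.94] f [-1.55 -8.81  6.93] gap 21.3
39.8 [-102.81    1.32   60.31] f [-0.24 -8.77  4.96] gap 21.0
40.2 [-102.86    1.31   59.83] f [-1.24 -8.96  5.41] gap 21.0
40.6 [-102.88    1.34   59.36] f [-1.81 -8.52  4.99] gap 21.3
41.0 [-102.91    1.34   58.9 ] f [-0.76 -7.25  5.35] gap 21.1
```

Force is flat, so the pad may not be touching yet. I look before pressing further.

```bash
python3 - <<'E'
from h import *
c=camera("scene"); d=camera("top"); np.savez("scene5.npz",**c); np.savez("top5.npz",**d)
cv2.imwrite("pics/z8.png",np.hstack([cv2.resize(c["image"][190:290,280:390],(440,400),interpolation=2),cv2.resize(d["image"][200:280,300:400],(360,288),interpolation=2) if 0 else cv2.resize(d["image"][200:290,310:400],(360,400),interpolation=2)]))
E
```

```text
(no output)
```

View pics/z8.png

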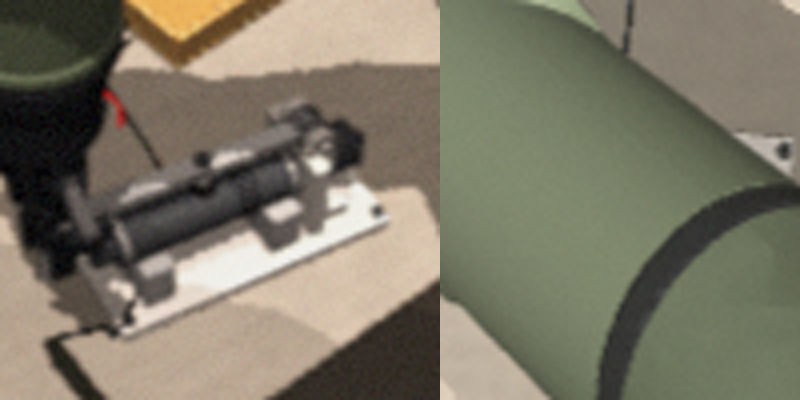

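The bar is down over the barrel and looks nearly level. I check its slope from depth and, while still below the force target, keep lowering.

```bash
python3 - <<'E'
from h import *
c=np.load("scene5.npz"); W=world(c)-O; x=W@EX; y=W@EY; z=W[...,2]
m=(abs(y-1)<7)&(x>-75)&(x<50)&(z>76)&(z<100)
k=np.polyfit(x[m],z[m],1); print(m.sum(),"slope",k, "z at hinge/knob",np.polyval(k,74),np.polyval(k,-101))
p=inF(read_state()["eef_pos"]); f0=None
for i in range(1,14):
    movel(F(-102.5,0.9,p[2]-.5*i),max_speed=10); wait(.15); st()
    if read_state()["ft_force"][2]>12: break
E
```

```text
263 slope [-6.17494062e-02  8.80262326e+01] z at hinge/knob 83.45677649069808 94.26292258092379
41.5 [-102.87    1.35   59.13] f [ 0.19 -9.19  5.39] gap 21.1
41.9 [-102.89    1.31   58.63] f [-0.08 -7.59  5.76] gap 21.2
42.3 [-102.84    1.29   58.07] f [-0.44 -6.82  5.5 ] gap 20.8
42.7 [-102.85    1.29   57.61] f [ 0.36 -8.13  5.9 ] gap 21.0
43.1 [-102.8     1.31   57.03] f [ 0.95 -8.03  4.57] gap 21.4
43.5 [-102.78    1.33   56.59] f [-0.26 -8.68  4.99] gap 20.8
43.9 [-102.78    1.32   56.1 ] f [ 0.92 -8.07  6.02] gap 20.9
44.3 [-102.77    1.32   55.64] f [ 0.47 -9.46  6.68] gap 20.7
44.7 [-102.74    1.32   55.08] f [ 0.41 -7.88  5.3 ] gap 20.9
45.1 [-102.77    1.29   54.61] f [ 0.53 -8.37  5.41] gap 21.1
45.5 [-102.7     1.31   54.04] f [ 1.78 -8.16  4.99] gap 20.9
45.9 [-102.73    1.33   53.58] f [ 0.96 -8.07  5.52] gap 21.2
46.3 [-102.72    1.32   53.11] f [ 0.75 -8.81  6.1 ] gap 20.9
```

The bar was about 11 mm too high at the knob at z=59 (the drum had shifted in the pads), so I continue another 5 mm or so until the force rises.

```bash
python3 - <<'E'
from h import *
p=inF(read_state()["eef_pos"])
for i in range(1,22):
    movel(F(-102.5,0.9,p[2]-.5*i),max_speed=10); wait(.1); st()
    if read_state()["ft_force"][2]>12: break
c=camera("scene"); W=world(c)-O; x=W@EX; y=W@EY; z=W[...,2]
m=(abs(y-1)<7)&(x>-75)&(x<50)&(z>74)&(z<100); print(np.polyfit(x[m],z[m],1))
E
```

```text
46.6 [-102.73    1.31   53.29] f [ 0.15 -7.82  5.36] gap 21.3
47.0 [-102.71    1.34   52.81] f [ 0.43 -8.49  6.28] gap 20.8
47.3 [-102.62    1.32   52.26] f [ 1.43 -7.9   5.9 ] gap 21.0
47.7 [-102.67    1.3    51.77] f [ 0.81 -8.76  6.29] gap 20.8
48.0 [-102.65    1.3    51.31] f [ 1.33 -8.88  6.74] gap 21.1
48.4 [-102.57    1.3    50.73] f [ 0.98 -7.57  5.11] gap 20.9
48.7 [-102.58    1.31   50.27] f [ 1.72 -8.24  6.47] gap 20.9
49.1 [-102.48    1.3    49.7 ] f [ 2.26 -8.45  5.96] gap 20.9
49.4 [-102.48    1.3    49.25] f [ 1.84 -8.73  6.3 ] gap 20.8
49.8 [-102.49    1.3    48.77] f [ 1.68 -7.68  5.8 ] gap 21.4
50.1 [-102.47    1.28   48.34] f [ 1.89 -9.68  7.31] gap 21.0
50.5 [-102.42    1.34   47.96] f [ 4.06 -9.6  10.14] gap 20.9
50.8 [-102.41    1.34   47.67] f [  3.26 -12.05  16.  ] gap 21.0
[5.52756066e-03 8.35396172e+01]
```

The force now rises sharply (6 to 16 N) with the bar level, so the pad is pressing at roughly 20 N. I confirm it holds, then hand in.

```bash
python3 - <<'E'
from h import *
wait(.6); st(); wait(.6); st()
if read_state()["ft_force"][2]>12: print(finish_job())
E
```

```text
51.5 [-102.43    1.35   47.67] f [  4.81 -10.64  14.92] gap 21.1
52.1 [-102.43    1.39   47.7 ] f [  3.21 -11.06  14.87] gap 20.9
the job is handed in; nothing more can be done
None
```

I handed the job in at about 52 s with the thick barrel in the V-block against the stop plate, let go, and the hold-down arm still held closed with about 15 N of grip force, an estimated 20 N at the pad; no verdict came back.

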